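Load the tube roller mixer and set its timer on a coaxial dial

TASK

Take the capped sample tube from the steel tray and lay it, without dropping it, in the middle groove of the roller mixer, flat between the rollers with its cap towards the control panel like the two tubes already there. Then set the mixer's timer to 30 minutes by turning only the small inner knob of the dial: the speed ring around it must stay as it is set. Do not disturb the other tubes, the tip box or the bottle.

Things in the scene. Friction and masses are not known exactly. Their poses are not given: they have to be found in the camera images.
- mixer: Tube roller mixer, off, fixed, off-white, 340 x 280 mm. Six dark rollers lie along its x axis. Origin: centre of its underside; x along the rollers away from the control panel, y across, z up. The panel is at the -x end (x -170 to -70 mm), sloping at 35 degrees from level, rising from 30 to 100 mm high. End plates 100 mm high bound the rollers (x -58 to 148 mm); side rails are 92 mm high.
- groove (a point): Where the tube's middle belongs: middle groove, between 3rd and 4th roller, half-way along them, 109 mm above the bench; axes as the mixer's. Rollers: 34 mm diameter, 42 mm apart, crests 102 mm high, stiff to turn. So fingers beside a tube lying there reach only 6 mm below its axis before they meet the rollers. The tube may lie up to 40 mm off along x.
- tube: The sample tube to be loaded: 115 mm long, 30 mm diameter, 45 g or so, off-white with a paper label band, a dark ribbed screw cap (20 mm long, 31 mm diameter) at one end and a tapered bottom at the other. Lies flat in the tray. Origin: mid-length on its axis; its x axis runs along the tube towards the cap.
- tube_cap (a point): Centre of the end face of that tube's cap, 57.5 mm from its middle.
- tray: Shallow steel tray, 170 x 140 mm, floor 3 mm thick, rim 14 mm high and 3 mm thick, fixed. Origin: centre of its underside on the bench.
- rest_tube_l: A tube like the other, already lying in the outermost groove on the mixer's +y side (84 mm from the middle groove), cap towards the control panel (its x axis runs to the cap). Leave it alone.
- rest_tube_r: The same, in the outermost groove on the -y side. Leave it alone.
- dial_axis (a point): Centre of the coaxial dial on the panel's surface. z: out of the panel along the dial's axis (35 degrees from vertical, leaning to the mixer's -x); x: up the slope. The outer speed ring is 70 mm in diameter, its face 14 mm out of the panel. The inner timer knob (black, round, 36 mm diameter) spans 16 to 48 mm out of the panel.
- timer (a joint): Angle of the inner timer knob, 0 at the 0-minute mark, growing clockwise for someone facing the panel, 0.785 rad (45 degrees) for every 10 minutes: 30 minutes is 2.356 rad, the end stop at 60 minutes is 4.712. Turns against light friction (about 0.03 N m) and stays where left.
- timer_pointer (a point): Outer end of the white line on the top face of the inner knob, 18 mm from the axis, 48 mm out of the panel: the timer's pointer.
- speed_ring (a joint): Angle of the outer speed ring, same sense and zero as the timer. It turns as lightly as the knob (0.03 N m): fingers that rub on it will drag it.
- ring_mark (a point): Outer end of the white line on the speed ring's face, 33 mm from the axis, 14 mm out of the panel.
- tip_box: White pipette-tip box, 120 x 82 mm, 62 mm high, loose on the bench. Origin: centre of its underside. Leave it alone.
- bottle: White plastic bottle, 54 mm diameter, 95 mm high, standing on the bench. Origin: centre of its underside. Leave it alone.
- mark_30 (a point): The 30-minute mark on the panel, straight up the slope from the dial's centre, 43 mm from it. White marks round the ring every 45 degrees stand for 0, 10, ... 60 minutes, longer ones at 0, 30 and 60. Facing the panel from the mixer's -x side, 0 is at lower left, 60 at lower right.
Mind the look-alikes: they are no part of the job. Leave any orange or turquoise look-alike of the tube alone.

How it is judged:
On the way, in this order (a step that is already met when the one before it is completed fails the run):
1. the tube lies in the middle groove, cap towards the control panel, and is let go (y of tube in the frame of groove between -0.008 and 0.008 m and z of tube in the frame of groove below 0.005 m and x of tube in the frame of groove between -0.045 and 0.045 m and x of tube_cap in the frame of groove below 0 m and angle between the x axis of tube and the x axis of mixer, either way round below 0.1 rad and contact force between the fingers and tube below 0.1 N and linear speed of tube below 0.03 m/s), for 0.2 s.
2. the timer knob points to 30 minutes (value of joint timer between 2.156 and 2.556 rad), for 0.2 s.
At the end, for the whole second after the job is handed in: Tube at rest in the middle groove (within 8 mm across, 45 mm along, 0.1 rad), cap towards the panel; timer at 30 min within 2.5 min (2.156 to 2.556 rad); speed ring's mark moved under 5 mm (8 degrees); other tubes moved under 15 mm, tip box and bottle under 20 mm (all of step 2 and y of tube in the frame of groove between -0.008 and 0.008 m and z of tube in the frame of groove below 0.005 m and x of tube in the frame of groove between -0.045 and 0.045 m and x of tube_cap in the frame of groove below 0 m and angle between the x axis of tube and the x axis of mixer, either way round below 0.1 rad and linear speed of tube below 0.03 m/s and distance of ring_mark from where it was at the start of the episode below 0.005 m and distance of each of rest_tube_l, rest_tube_r from where it was at the start of the episode below 0.015 m and distance of each of tip_box, bottle from where it was at the start of the episode below 0.02 m); the robot touches nothing.
It fails at once if the speed ring is dragged: its mark moves more than 5 mm (about 8 degrees) (distance of ring_mark from where it was at the start of the episode above 0.005 m).
It fails at once if the tube is dropped: it falls free of the fingers at more than 0.45 m/s, as from over 10 mm (linear speed of tube above 0.45 m/s and contact force between the fingers and tube below 0.05 N).
It fails at once if one of the tubes already on the rollers is moved more than 15 mm (distance of any of rest_tube_l, rest_tube_r from where it was at the start of the episode above 0.015 m).
It fails at once if the tip box or the bottle is moved more than 20 mm (distance of any of tip_box, bottle from where it was at the start of the episode above 0.02 m).
It also fails if it takes over 59 s, if anything falls off the work surface, if the arm or the gripper's body presses on something with over 40 N, if the wrist force passes 120 N, or if a joint passes its speed limit or range.

ROBOT

A 7-joint arm with a two-finger parallel gripper is mounted at the origin on the work surface. World frame = base frame: x ahead of the robot, y to its left, z up, the work surface at z = 0. Lengths are in m, angles in rad, forces in N, time in s.
With the tool pointing down it reaches from about 0.4 to 0.875 m from the base axis. Payload 19.3 kg.
Tool frame: the origin (TCP) lies on the mounting face of the last link; the fingertips stand 173 mm ahead of it and the grasp point (between the pads) lies 155 mm ahead of it (bot.grip_point_offset is the distance from the TCP to the grasp point, in m); z points along the fingers, y is the line along which they close (so a half turn about z gives the same grasp; the last joint's range is limited). The gripper opens to 85 mm and grips with 20 to 120 N. Pads are 22 mm wide; open, the fingers measure 114 mm over their backs; the gripper's body (76 mm by 85 mm) begins 54 mm behind the grasp point. The pads swing forward as they close: fully open they stand 13 mm farther back than shut.
Start: joints at [1.14, 0.521, -0.036, 1.599, 0.021, 1.021, -0.113], TCP at [0.221, -0.585, 0.405] pointing down, gripper open.
Joint ranges: [-2.91, 2.91], [-0.3, 2.13], [-1.5, 1.42], [0.17, 2.43], [-1.26, 4.41], [0.16, 1.93], [-2.52, 2.52]. Speed limits (rad/s): [1.89, 1.89, 2.39, 2.39, 3.01, 3.01, 3.01].

INTERFACE

Orientations are given as [roll, pitch, yaw] about the fixed x, y, z axes, in that order (R = Rz(yaw) Ry(pitch) Rx(roll)).
In Python, from workcell import bot gives the robot as it stands.
- The arm moves only by the tool arm_command, never from a script. Its argument "deltas" is a list of rows, each a list of 3 entries, a list of its own where there are three numbers: the shift along the tool's x, y, z in cm, then the turn, a rotation vector about the tool's x, y, z in rad, then the finger opening in cm, from 0 to 8.54. In form: [[[tx, ty, tz], [rx, ry, rz], claw], ...]. A call has 1 to 20 rows; each row shifts and turns the commanded pose from where the row before left it, along the tool's axes as they then stand; what a row does not reach is not made up. A row lasts 1/10 s, in which the tool goes at most 50 mm and 8.59 degrees, less where a joint would pass 70% of its speed; a pose out of reach is approached as far as the arm can. A call with a gripper value outside its range is refused whole. The fingers move at their own pace and stop on an object; "newtons" is the grip in N (left out, the last holds). Time passes only in rows, so rows that do not move let the fingers close. It gives the time, the measured TCP pose, the force, the opening and the grip force at its end, in the units of the state.
- bot.observe(): the state, without advancing time (a new reading comes with each control period).
- bot.grab_frame(name): name is "side" or "top" or "wrist"; returns a dict with "frame" (480x640x3 uint8, red, green, blue), "K" (3x3 intrinsics, pixels), "k1" (the pictures are not rectified: a ray, as slopes to the right and down, at radius r is drawn at 1 + k1 r^2 times it, then the intrinsics apply), "rvec" (rotation vector, rad) and "tvec" (3), from world to camera coordinates, as OpenCV has them; the wrist camera has in their place "T_tool_cam" (4x4, takes a point from camera to tool coordinates, whose origin is the TCP and whose axes are the flange's). Camera axes: x right, y down, z forward; pixel columns grow to the right and rows downward; lengths in m; the calibration is good to about 2 mm. A picture is of the moment at which its call begins: read the wrist's pose just before it. There is no depth.
- bot.job_done(): hands the job in; it is judged then, once.
Trained networks look in a picture, given as the dict that the camera call returned (one of the last four; its "shot" number tells which), for a name from the list of things; names that differ only in an ending like _2 or _b are one class to them, and where a whole thing is asked for, a point or a joint stands for the part that bears it (a point fixed in the world has none). Each returns a list of dicts, best first, with "p" (0 to 1); they miss things now and then, are a little off and sometimes report something else, mostly with a low value. They report only what shows in the picture. A call takes as long as a camera call. They do not tell look-alikes from the thing itself.
- bot.find_in(name, picture): "rect" ([left, top, width, height] in pixels, round what is visible of it).
- bot.mark_of(name, picture): "at" ([column, row] in pixels: a listed point, or the origin of a listed thing).
The state is a dict: "clock": time; "qpos": joint angles; "qd": joint speeds; "joint_efforts": joint torques, N m; "position": TCP position; "tool_rot": TCP orientation; "force": force on the tool from outside, world axes, zero at the start; "moment": the same for the moment, N m; "grip_width": finger opening in m; "finger_force": force on a finger pad.
Only numpy, scipy, OpenCV 4.12 (cv2) and the standard library are available. Lean on these libraries where they do the work, as an engineer would, in place of code of your own. Each camera call takes 0.05 s, during which the arm holds its last target. There are 200 camera calls.

## Working session

There is one attempt and no reset: what is moved stays moved. The work goes in short steps, Python scripts to look and compute and a tool call to move; the robot and the scene stay as the last step left them, time stands still between calls to the robot, and variables do not carry over. Pictures are saved under pics/ and viewed, at most 10 in all, crops included, and the job is handed in when it is done.

Besides the shell and the picture viewer there is one more tool, called after "Call:" in YAML: its name, and indented under it one key for each argument. arm_command: Moves the arm, as the interface text tells. Its arguments: {"type":"object","properties":{"deltas":{"type":"array","items":{"type":"array"}},"newtons":{"type":"number"}},"required":["deltas"]}

```bash
mkdir -p pics; cat > h.py <<'E'
import numpy as np, cv2
from workcell import bot
from scipy.spatial.transform import Rotation as R
def cam(p,st=None):
    K=np.array(p["K"]);
    if "rvec" in p and p["rvec"] is not None:
        Rm=cv2.Rodrigues(np.array(p["rvec"],float))[0];t=np.array(p["tvec"],float).ravel()
    else:
        T=np.eye(4);T[:3,:3]=R.from_euler('xyz',st["tool_rot"]).as_matrix();T[:3,3]=st["position"]
        W=np.linalg.inv(T@np.array(p["T_tool_cam"]));Rm=W[:3,:3];t=W[:3,3]
    return K,p["k1"],Rm,t
def ray(c,uv):
    K,k1,Rm,t=c
    d=np.array([k1,0,0,0,0],float)
    n=cv2.undistortPoints(np.array([[uv]],float),K,d)[0,0]
    return -Rm.T@t, Rm.T@np.array([n[0],n[1],1.])
def atz(c,uv,z):
    o,d=ray(c,uv);return o+d*(z-o[2])/d[2]
def tri(obs):
    A=np.zeros((3,3));b=np.zeros(3);L=[]
    for c,uv in obs:
        o,d=ray(c,uv);d=d/np.linalg.norm(d);P=np.eye(3)-np.outer(d,d);A+=P;b+=P@o;L.append((o,P))
    x=np.linalg.solve(A,b);return x,[round(1000*np.linalg.norm(P@(x-o)),1) for o,P in L]
def proj(c,X):
    K,k1,Rm,t=c
    return cv2.projectPoints(np.array([X],float),cv2.Rodrigues(Rm)[0],t,K,np.array([k1,0,0,0,0],float))[0][0,0]
def save(p,n): cv2.imwrite(f"pics/{n}.png",p["frame"][:,:,::-1])
E
python3 - <<'E'
from h import *
np.set_printoptions(precision=3,suppress=True)
st=bot.observe();print(st)
C={}
for n in("top","side"):
    p=bot.grab_frame(n);save(p,n);C[n]=cam(p)
    for k in["mixer","groove","tube","tube_cap","tray","rest_tube_l","dial_axis","timer_pointer","ring_mark","mark_30","tip_box","bottle"]:
        print(n,k,[(np.round(m["at"],1).tolist(),round(m["p"],2)) for m in bot.mark_of(k,p)][:4])
    o=-C[n][2].T@C[n][3];print("campos",o)
E
```

```text
{'clock': 0.0, 'qpos': array([ 1.14 ,  0.522, -0.036,  1.6  ,  0.021,  1.021, -0.113]), 'qd': array([-0.001,  0.002, -0.001, -0.   ,  0.   ,  0.001,  0.001]), 'joint_efforts': array([ -0.002, -92.708,   1.979, -36.992,   0.018,   0.008,  -0.   ]), 'position': array([ 0.221, -0.585,  0.404]), 'tool_rot': array([-3.14 ,  0.   ,  0.361]), 'force': array([ 0.206,  0.792, -0.529]), 'moment': array([-0.026, -0.018, -0.024]), 'finger_force': 0.0, 'grip_width': 0.08563551231730197}
top mixer [([192.3, 211.5], 0.96), ([349.6, 256.9], 0.67)]
top groove [([163.2, 197.0], 0.89)]
top tube [([431.5, 165.1], 0.94), ([516.6, 260.5], 0.82), ([435.1, 236.9], 0.77), ([406.8, 315.8], 0.69)]
top tube_cap [([492.0, 295.3], 0.86), ([452.1, 226.3], 0.76), ([433.8, 185.2], 0.76), ([428.3, 302.1], 0.73)]
top tray [([433.2, 237.4], 0.81), ([433.9, 239.4], 0.41)]
top rest_tube_l [([156.5, 236.2], 0.75), ([173.8, 162.2], 0.68)]
top dial_axis [([236.0, 219.7], 0.77), ([221.8, 216.5], 0.41)]
top timer_pointer [([244.5, 225.6], 0.52)]
top ring_mark []
top mark_30 [([220.5, 214.5], 0.85), ([173.2, 163.6], 0.3)]
top tip_box [([349.7, 255.4], 0.76)]
top bottle [([330.6, 165.4], 0.86)]
campos [ 0.378 -0.124  1.141]
side mixer [([254.5, 359.7], 0.9)]
side groove [([238.9, 337.5], 0.74)]
side tube [([267.8, 215.2], 0.73), ([379.3, 212.3], 0.71), ([374.5, 237.2], 0.7), ([343.9, 194.8], 0.54)]
side tube_cap [([369.7, 204.4], 0.76), ([370.6, 229.4], 0.73), ([315.0, 211.8], 0.64), ([280.5, 213.4], 0.61)]
side tray [([320.6, 224.1], 0.88)]
side rest_tube_l [([274.9, 346.0], 0.75), ([207.1, 323.8], 0.61)]
side dial_axis [([275.4, 306.7], 0.77)]
side timer_pointer [([325.1, 217.6], 0.7), ([283.8, 290.2], 0.64), ([271.7, 308.1], 0.31)]
side ring_mark [([289.9, 308.1], 0.72), ([209.5, 326.6], 0.29)]
side mark_30 [([268.6, 308.4], 0.64)]
side tip_box [([323.8, 263.3], 0.58)]
side bottle [([248.6, 266.0], 0.82)]
campos [0.316 0.993 0.986]
```

View pics/top.png

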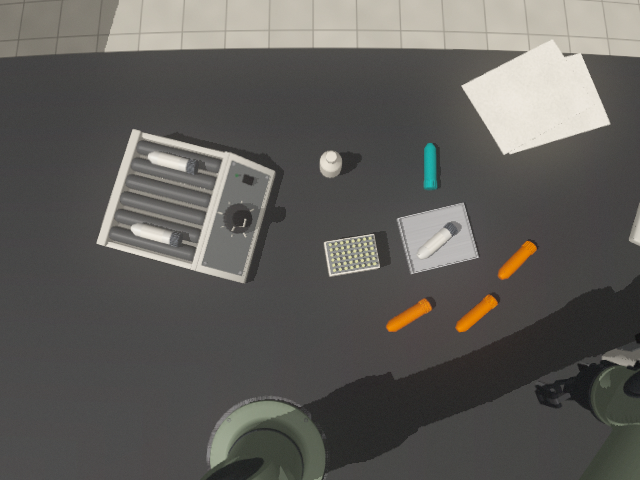

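View pics/side.png

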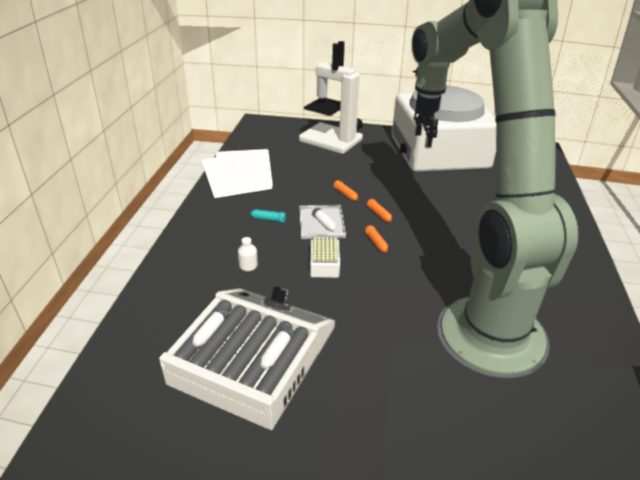

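```bash
python3 - <<'E'
from h import *
np.set_printoptions(precision=4,suppress=True)
T=cam(bot.grab_frame("top"));S=cam(bot.grab_frame("side"))
print("groove",tri([(T,(163.2,197)),(S,(238.9,337.5))]),atz(T,(163.2,197),.109))
print("mixer",atz(T,(192.3,211.5),0),atz(S,(254.5,359.7),0))
print("dial",tri([(T,(236,219.7)),(S,(275.4,306.7))]))
print("m30",tri([(T,(220.5,214.5)),(S,(268.6,308.4))]))
print("pointer",tri([(T,(244.5,225.6)),(S,(283.8,290.2))]))
for a,b in[((435.1,236.9),(452.1,226.3)),((431.5,165.1),(433.8,185.2)),((406.8,315.8),(428.3,302.1)),((516.6,260.5),(492,295.3))]:
    print("tube",atz(T,a,.018),"cap",atz(T,b,.018))
print("rest",atz(T,(156.5,236.2),.109),atz(T,(173.8,162.2),.109))
print("tray",atz(T,(433.2,237.4),0),atz(S,(320.6,224.1),0),"box",atz(T,(349.7,255.4),0),"bot",atz(T,(330.6,165.4),0))
E
```

```text
groove (array([0.6047, 0.2261, 0.1087]), [np.float64(3.7), np.float64(3.7)]) [0.6009 0.2253 0.109 ]
mixer [0.5873 0.1875 0.    ] [0.5872 0.1937 0.    ]
dial (array([0.559 , 0.0676, 0.0636]), [np.float64(3.1), np.float64(3.1)])
m30 (array([0.5677, 0.0993, 0.0862]), [np.float64(3.4), np.float64(3.4)])
pointer (array([0.5409, 0.0419, 0.0999]), [np.float64(4.3), np.float64(4.3)])
tube [ 0.5204 -0.4062  0.018 ] cap [ 0.5464 -0.4489  0.018 ]
tube [ 0.6992 -0.4035  0.018 ] cap [ 0.6484 -0.4073  0.018 ]
tube [ 0.332 -0.333  0.018] cap [ 0.3639 -0.3853  0.018 ]
tube [ 0.4622 -0.6065  0.018 ] cap [ 0.3785 -0.5413  0.018 ]
rest [0.512 0.237 0.109] [0.6814 0.2044 0.109 ]
tray [ 0.5215 -0.4059  0.    ] [ 0.5216 -0.4049 -0.    ] box [ 0.4778 -0.1998  0.    ] bot [ 0.7028 -0.1546  0.    ]
```

Top view: the white tube is in the tray with its middle at about (435,237) and its cap at (452,226). The mixer is at left, with tubes in the outer grooves (173,162) and (156,236) and the dial at (238,219). The side view agrees. I'll move over the tube with the tool yawed along it.

Call:
arm_command:
  deltas:
    - [[2.45,-0.44,0.36],[0,0,0],8.5]
    - [[2.45,-0.44,0.36],[0,0,0],8.5]
    - [[2.45,-0.44,0.36],[0,0,0],8.5]
    - [[2.45,-0.44,0.36],[0,0,0],8.5]
    - [[2.45,-0.44,0.36],[0,0,0],8.5]
    - [[2.45,-0.44,0.36],[0,0,0],8.5]
    - [[2.45,-0.44,0.36],[0,0,0],8.5]
    - [[2.45,-0.44,0.36],[0,0,0],8.5]
    - [[2.45,-0.44,0.36],[0,0,0],8.5]
    - [[2.45,-0.44,0.36],[0,0,0],8.5]
    - [[2.45,-0.44,0.36],[0,0,0],8.5]
    - [[2.45,-0.44,0.36],[0,0,0],8.5]
    - [[2.45,-0.44,0.36],[0,0,0],8.5]
    - [[2.45,-0.44,0.36],[0,0,0],8.5]
    - [[0,0,0],[0,0,-0.125],8.5]

```text
clock: 2.9
position: [0.5228, -0.4031, 0.3536]
tool_rot: [-3.14, -0.001, 0.49]
force: [0.0, -0.7, 0.4]
grip_width: 0.0853
finger_force: 0.0
```

Call:
arm_command:
  deltas:
    - [[0,0,0],[0,0,-0.125],8.5]
    - [[0,0,0],[0,0,-0.125],8.5]
    - [[0,0,0],[0,0,-0.125],8.5]
    - [[0,0,0],[0,0,-0.125],8.5]
    - [[0,0,0],[0,0,-0.125],8.5]
    - [[0,0,0],[0,0,-0.125],8.5]
    - [[0,0,0],[0,0,-0.125],8.5]
    - [[0,0,0],[0,0,-0.125],8.5]
    - [[0,0,0],[0,0,-0.125],8.5]
    - [[0,0,0],[0,0,-0.125],8.5]
    - [[0,0,0],[0,0,-0.125],8.5]
    - [[0,0,0],[0,0,-0.125],8.5]
    - [[0,0,0],[0,0,-0.125],8.5]
    - [[0,0,0],[0,0,0],8.5]
    - [[0,0,0],[0,0,0],8.5]

```text
clock: 4.4
position: [0.5197, -0.4062, 0.3542]
tool_rot: [3.142, -0.0, 2.107]
force: [0.9, 0.4, -0.2]
grip_width: 0.0849
finger_force: 0.0
```

```bash
python3 - <<'E'
from h import *
np.set_printoptions(precision=4,suppress=True)
st=bot.observe();p=bot.grab_frame("wrist");save(p,"w1");print(st["clock"],st["position"],st["tool_rot"],st["qpos"],p["T_tool_cam"])
c=cam(p,st)
for k,z in(("tube",.018),("tube_cap",.018),("tray",0)):
    print(k,[(np.round(m["at"],1),m["p"],atz(c,m["at"],z)) for m in bot.mark_of(k,p)][:3])
# segment the white tube for its axis
f=p["frame"];
print(bot.find_in("tube",p)[:2])
E
```

```text
4.4 [ 0.5197 -0.4062  0.3542] [ 3.1415 -0.0002  2.1067] [ 0.89    0.6705 -0.5029  1.53    0.3559  1.0333  0.8309] [[ 0.0009 -0.9497 -0.3132  0.08  ]
 [ 1.      0.0009  0.0001  0.0002]
 [ 0.0002 -0.3132  0.9497  0.0295]
 [ 0.      0.      0.      1.    ]]
tube [(array([307.1, 213.3]), 0.97, array([ 0.5118, -0.4054,  0.018 ])), (array([171.8, 350.6]), 0.92, array([ 0.4647, -0.6041,  0.018 ])), (array([158.7,  23.2]), 0.75, array([ 0.3341, -0.3325,  0.018 ]))]
tube_cap [(array([189. , 392.3]), 0.87, array([ 0.5021, -0.6446,  0.018 ])), (array([428.8, 274.2]), 0.78, array([ 0.642 , -0.3974,  0.018 ])), (array([108.7, 259.2]), 0.73, array([ 0.3716, -0.5407,  0.018 ]))]
tray [(array([316.1, 219.7]), 0.73, array([ 0.5243, -0.4105,  0.    ]))]
[{'rect': [136.4, 0.0, 51.2, 101.9], 'p': 0.94}, {'rect': [281.7, 145.2, 48.5, 132.1], 'p': 0.83}]
```

View pics/w1.png

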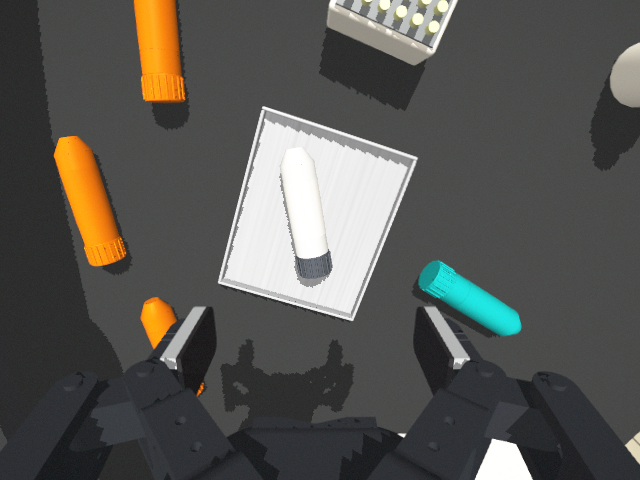

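Wrist view: the tube is in the tray with its bottom tip at about (297,150) and its cap end at about (316,277). It leans roughly 8° from the tool's x axis. Next I compute the correction.

```bash
python3 - <<'E'
from h import *
np.set_printoptions(precision=4,suppress=True)
st=bot.observe();p=bot.grab_frame("wrist");c=cam(p,st)
f=p["frame"].astype(int)
g=f.min(2)
# tube brighter than tray: row-wise midline
mids=[]
for r in range(175,246,5):
    x0=int(297+(r-150)*.15)
    d=g[r,x0-40:x0+41]; on=np.where(d>238)[0]
    if r%20==15:print(r,on.min()+x0-40 if len(on) else None,on.max()+x0-40 if len(on) else None,g[r,x0-34:x0+35:4])
    if len(on)>10: mids.append(((on.min()+on.max())/2+x0-40,r))
W=np.array([atz(c,m,.018) for m in mids]);m=W.mean(0);u=np.linalg.svd(W-m)[2][0]
u*=np.sign(-u[1]);print("axis deg",np.degrees(np.arctan2(u[1],u[0])),m)
b=atz(c,(297,149),.012);k=atz(c,(316,278),.022);print("ends",b,k,np.linalg.norm((b-k)[:2]),(b+k)/2)
print(m+u*((b+k)/2-m).dot(u))
E
```

```text
175 260 336 [241 240 239 235 220 249 254 254 254 254 253 246 224 239 239 238 239 240]
195 263 341 [239 238 237 240 215 248 254 255 253 255 254 249 229 237 237 241 236 237]
215 268 344 [236 239 238 237 166 247 254 255 254 255 254 249 230 238 237 238 238 237]
235 269 346 [239 239 237 237 148 244 254 255 254 255 254 249 223 239 236 238 236 239]
axis deg -49.23126417689482 [ 0.5083 -0.4044  0.018 ]
ends [ 0.476  -0.3618  0.012 ] [ 0.5506 -0.4541  0.022 ] 0.11874240564587789 [ 0.5133 -0.408   0.017 ]
[ 0.5122 -0.4089  0.018 ]
```

```bash
python3 - <<'E'
from h import *
np.set_printoptions(precision=4,suppress=True)
st=bot.observe();p=bot.grab_frame("wrist");c=cam(p,st);f=p["frame"].astype(int).min(2)
pts=[]
for r in range(178,243,4):
    x0=int(297+(r-150)*.15); d=f[r]
    e=[min(range(x0-24,x0-8),key=lambda x:d[x]-d[x+2]), max(range(x0+8,x0+24),key=lambda x:d[x]-d[x+2])]
    pts.append((sum(e)/2+1,r,e[1]-e[0]))
P=np.array(pts);print(P[::4])
l=np.polyfit(P[:,1],P[:,0],1);print(l)
a,b=[atz(c,(np.polyval(l,r),r),.018) for r in(150,277)]
u=(b-a)/np.linalg.norm(b-a);m=np.array([.5133,-.408,.018]);m=a+u*(m-a).dot(u)
print("deg",np.degrees(np.arctan2(u[1],u[0])),m)
yaw=np.arctan2(u[1],u[0])+np.pi
T=R.from_euler('xyz',st["tool_rot"])
print("rz",-(yaw-st["tool_rot"][2]),"shift cm tool(now)",100*T.inv().apply(m-st["position"]))
print("after turn",100*R.from_euler('xyz',[np.pi,0,yaw]).inv().apply(m-st["position"]))
E
```

```text
[[298.5 178.   33. ]
 [301.  194.   32. ]
 [303.5 210.   33. ]
 [305.5 226.   31. ]
 [309.5 242.   31. ]]
[  0.167  268.5827]
deg -50.33277739549871 [ 0.5119 -0.4092  0.018 ]
rz -0.15326009047161326 shift cm tool(now) [ 0.1331 -0.8525 33.6329]
after turn [ 0.2603 -0.8251 33.6329]
```

Call:
arm_command:
  deltas:
    - [[0.13,-0.85,0],[0,0,0],8.5]
    - [[0,0,0],[0,0,-0.077],8.5]
    - [[0,0,1],[0,0,-0.076],8.5]
    - [[0,0,2.2],[0,0,0],8.5]
    - [[0,0,2.2],[0,0,0],8.5]
    - [[0,0,2.2],[0,0,0],8.5]
    - [[0,0,2.2],[0,0,0],8.5]
    - [[0,0,2],[0,0,0],8.5]
    - [[0,0,1.5],[0,0,0],8.5]
    - [[0,0,1],[0,0,0],8.5]
    - [[0,0,0],[0,0,0],8.5]
    - [[0,0,0],[0,0,0],8.5]

```text
clock: 5.95
position: [0.512, -0.4094, 0.2119]
tool_rot: [3.141, 0.001, 2.264]
force: [0.3, -1.0, 0.6]
grip_width: 0.0853
finger_force: 0.0
```

```bash
python3 - <<'E'
from h import *
st=bot.observe();p=bot.grab_frame("wrist");save(p,"w2");print(st["position"],st["tool_rot"])
E
```

```text
[ 0.51199669 -0.40943107  0.21186675] [3.14138504e+00 5.84279519e-04 2.26370819e+00]
```

View pics/w2.png

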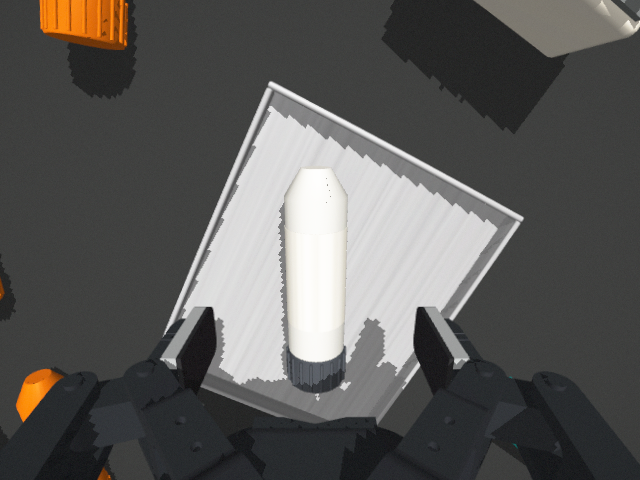

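The tube is vertical in the picture and centred between the fingers (column 316). I'll go down 27 mm and grip.

Call:
arm_command:
  deltas:
    - [[0,0,1.4],[0,0,0],8.5]
    - [[0,0,1.3],[0,0,0],8.5]
    - [[0,0,0],[0,0,0],6]
    - [[0,0,0],[0,0,0],4]
    - [[0,0,0],[0,0,0],2.5]
    - [[0,0,0],[0,0,0],2.5]
    - [[0,0,0],[0,0,0],2.5]
    - [[0,0,0],[0,0,0],2.5]
    - [[0,0,0],[0,0,0],2.5]
    - [[0,0,0],[0,0,0],2.5]
  newtons: 30

```text
clock: 7.0
position: [0.512, -0.4094, 0.1848]
tool_rot: [3.141, 0.001, 2.264]
force: [-1.3, 0.3, 5.7]
grip_width: 0.0289
finger_force: 29.6
```

Call:
arm_command:
  deltas:
    - [[0,0,-0.5],[0,0,0],2.5]
    - [[0,0,-1],[0,0,0],2.5]
    - [[0,0,-2],[0,0,0],2.5]
    - [[0,0,-3],[0,0,0],2.5]
    - [[0,0,-4],[0,0,0],2.5]
    - [[0,0,-4],[0,0,0],2.5]
    - [[0,0,-4],[0,0,0],2.5]
    - [[0,0,-3],[0,0,0],2.5]
    - [[0,0,-1],[0,0,0],2.5]
    - [[0,0,0],[0,0,0],2.5]

```text
clock: 8.0
position: [0.5118, -0.4093, 0.4111]
tool_rot: [3.141, 0.003, 2.264]
force: [0.4, -0.0, -0.6]
grip_width: 0.0285
finger_force: 29.8
```

```bash
python3 - <<'E'
from h import *
st=bot.observe();p=bot.grab_frame("wrist");save(p,"w3");print(st)
E
```

```text
{'clock': 8.0, 'qpos': array([ 0.93709189,  0.61536141, -0.56186038,  1.48617248,  0.34643288,
        1.13746164,  1.00542291]), 'qd': array([-0.00384509,  0.04164635,  0.01363326,  0.03791348,  0.01071886,
       -0.03008763, -0.00892244]), 'joint_efforts': array([   0.29730205, -102.40684032,  -11.19339377,  -39.05365348,
         -0.23355883,    0.75260645,    0.21512673]), 'position': array([ 0.51184402, -0.40930401,  0.41110368]), 'tool_rot': array([3.14118228e+00, 2.55156510e-03, 2.26358792e+00]), 'force': array([ 0.39475923, -0.01377171, -0.55485136]), 'moment': array([0.05465956, 0.0116847 , 0.00230008]), 'finger_force': 29.758499264717102, 'grip_width': 0.028500634211126988}
```

View pics/w3.png

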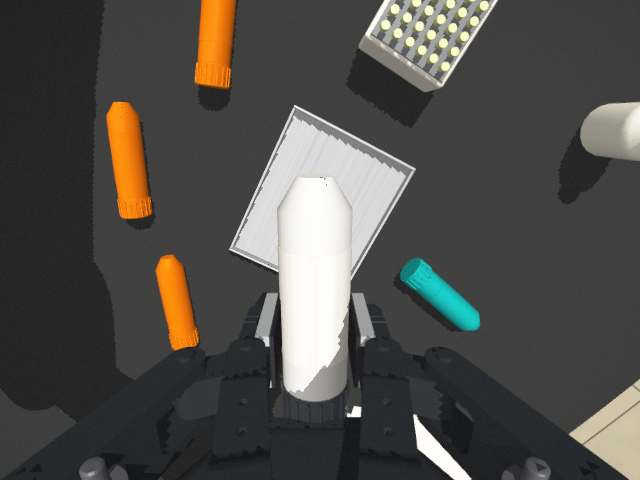

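The tube is held level, with its bottom tip at (315,178) and its cap under the fingers. The moves take it to the mixer.

Call:
arm_command:
  deltas:
    - [[1.3,1.4,0],[0,0,0],2.5]
    - [[2.4,2.64,0],[0,0,0],2.5]
    - [[2.4,2.64,0],[0,0,0],2.5]
    - [[2.4,2.64,0],[0,0,0],2.5]
    - [[2.4,2.64,0],[0,0,0],2.5]
    - [[2.4,2.64,0],[0,0,0],2.5]
    - [[2.4,2.64,0],[0,0,0],2.5]
    - [[2.4,2.64,0],[0,0,0],2.5]
    - [[2.4,2.64,0],[0,0,0],2.5]
    - [[2.4,2.64,0],[0,0,0],2.5]
    - [[2.4,2.64,0],[0,0,0],2.5]
    - [[2.4,2.64,0],[0,0,0],2.5]
    - [[2.4,2.64,0],[0,0,0],2.5]
    - [[2.4,2.64,0],[0,0,0],2.5]
    - [[2.4,2.64,0],[0,0,0],2.5]
    - [[2.4,2.64,0],[0,0,0],2.5]
    - [[2.4,2.64,0],[0,0,0],2.5]
    - [[2.4,2.64,0],[0,0,0],2.5]
    - [[1.2,1.3,0],[0,0,0],2.5]

```text
clock: 9.95
position: [0.6001, 0.2315, 0.4077]
tool_rot: [-3.14, -0.002, 2.267]
force: [-0.0, -0.4, -0.7]
grip_width: 0.0289
finger_force: 29.8
```

Call:
arm_command:
  deltas:
    - [[0,0,0],[0,0,0.08],2.5]
    - [[0,0,0],[0,0,0.115],2.5]
    - [[0,0,0],[0,0,0.115],2.5]
    - [[0,0,0],[0,0,0.115],2.5]
    - [[0,0,0],[0,0,0.115],2.5]
    - [[0,0,0],[0,0,0.115],2.5]
    - [[0,0,0],[0,0,0.115],2.5]
    - [[0,0,0],[0,0,0.115],2.5]
    - [[0,0,0],[0,0,0],2.5]
    - [[0,0,0],[0,0,0],2.5]

```text
clock: 10.95
position: [0.6008, 0.2281, 0.4084]
tool_rot: [-3.14, 0.001, 1.383]
force: [-0.6, -0.4, -0.6]
grip_width: 0.029
finger_force: 29.8
```

```bash
python3 - <<'E'
from h import *
np.set_printoptions(precision=4,suppress=True)
st=bot.observe();p=bot.grab_frame("wrist");save(p,"w4");print(st["clock"],st["position"],st["tool_rot"],st["finger_force"],st["qpos"])
c=cam(p,st)
for k,z in(("groove",.109),("mixer",0),("rest_tube_l",.109),("dial_axis",.065),("mark_30",.0896),("timer_pointer",.1),("ring_mark",.075),("tube",st["position"][2]-.167)):
    print(k,[(np.round(m["at"],1),round(m["p"],2),atz(c,m["at"],z)) for m in bot.mark_of(k,p)][:3])
E
```

```text
10.95 [0.6008 0.2281 0.4084] [-3.1403  0.0008  1.3829] 29.798903167247772 [-0.1708  0.5768 -0.438   1.5288  0.2628  1.0962 -0.8556]
groove []
mixer [(array([428.1, 443.6]), 0.39, array([ 0.6962, -0.1505,  0.    ]))]
rest_tube_l [(array([420. , 231.5]), 0.96, array([0.6843, 0.211 , 0.109 ])), (array([210.9, 237.3]), 0.59, array([0.5171, 0.2375, 0.109 ]))]
dial_axis [(array([419. , 234.5]), 0.24, array([0.6942, 0.1926, 0.065 ]))]
mark_30 []
timer_pointer []
ring_mark [(array([271.6, 378.3]), 0.56, array([0.5239, 0.0655, 0.075 ]))]
tube []
```

View pics/w4.png

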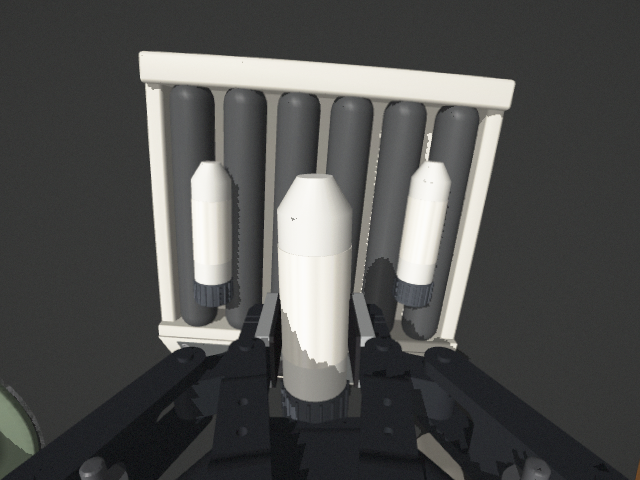

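Wrist view: the far end plate's outer corners are at about (139,52) and (515,80). The resting tube axes run (211,162)-(213,305) and (434,162)-(414,305), and the held tube is centred between them. I'll fit the mixer pose from these.

```bash
python3 - <<'E'
from h import *
from scipy.optimize import least_squares
np.set_printoptions(precision=4,suppress=True)
st=bot.observe();p=bot.grab_frame("wrist");c=cam(p,st)
f=p["frame"].astype(int).min(2)
def mid(r,a,b):
    on=np.where(f[r,a:b]>130)[0]+a; return (on.min()+on.max())/2,on.max()-on.min()
L=[(mid(r,180,240),r) for r in(210,225,240,255,270)];Rr=[(mid(r,395,460),r) for r in(210,225,240)]
print(L,Rr)
LT=[atz(c,(m[0],r),.109)[:2] for m,r in L];RT=[atz(c,(m[0],r),.109)[:2] for m,r in Rr]
cs=[atz(c,q,.1)[:2] for q in((139,52),(515,80))]
print("corner dist",np.linalg.norm(cs[0]-cs[1]),cs)
def loc(v,q): 
    C,S=np.cos(v[2]),np.sin(v[2]);d=np.asarray(q)-v[:2];return np.array([C*d[0]+S*d[1],-S*d[0]+C*d[1]])
def res(v):
    r=[loc(v,cs[0])-[.17,.14],loc(v,cs[1])-[.17,-.14]]
    return np.concatenate(r+[[loc(v,q)[1]-.084] for q in LT]+[[loc(v,q)[1]+.084] for q in RT])
s=least_squares(res,[.587,.19,1.38]);v=s.x;print("mixer",v,np.degrees(v[2]),"res mm",s.fun*1000)
C,S=np.cos(v[2]),np.sin(v[2])
g=v[:2]+.045*np.array([C,S]);print("groove(.045)",g)
d=np.array([g[0],g[1],st["position"][2]])-st["position"]
print("rz",-(v[2]-st["tool_rot"][2]),"tool shift cm",100*R.from_euler('xyz',[np.pi,0,v[2]]).inv().apply(d))
for r in(260,300,340):
    on=np.where(f[r,272:360]>130)[0]+272;print("held",r,on.min(),on.max())
T=np.array(p["T_tool_cam"]);W=np.linalg.inv(T)
for x in(.0575,):print("tip expected px",proj((c[0],c[1],W[:3,:3],W[:3,3]),[x,0,.167]))
E
```

```text
[((np.float64(207.0), np.int64(32)), 210), ((np.float64(207.0), np.int64(32)), 225), ((np.float64(207.5), np.int64(31)), 240), ((np.float64(208.0), np.int64(32)), 255), ((np.float64(208.0), np.int64(30)), 270)] [((np.float64(424.0), np.int64(38)), 210), ((np.float64(430.5), np.int64(57)), 225), ((np.float64(429.5), np.int64(59)), 240)]
corner dist 0.2786129887512545 [array([0.5011, 0.3825]), array([0.7705, 0.3114])]
mixer [0.5906 0.1831 1.3027] 74.63680840696134 res mm [-1.4203 -0.8374  1.4203  0.5641  3.4999  3.7127  3.5357  3.3692  3.6365
 -0.3925 -7.8073 -9.2807]
groove(.045) [0.6026 0.2264]
rz 0.07642730773538164 tool shift cm [-0.0892  0.1562  0.    ]
held 260 278 359
held 300 281 345
held 340 283 344
tip expected px [313.1382 185.9874]
```

```bash
python3 - <<'E'
from h import *
from scipy.optimize import least_squares
np.set_printoptions(precision=4,suppress=True)
st=bot.observe();p=bot.grab_frame("wrist");c=cam(p,st)
f=p["frame"].astype(int).min(2)
def run(r,x):
    a=b=x
    while f[r,a-1]>105:a-=1
    while f[r,b+1]>105:b+=1
    return a,b
L=[(r,)+run(r,210) for r in range(200,275,12)];Rr=[(r,)+run(r,422) for r in range(200,275,12)]
print(L,Rr);print(f[240,184:240:3],f[240,396:450:3])
LT=[atz(c,((a+b)/2,r),.109)[:2] for r,a,b in L];RT=[atz(c,((a+b)/2,r),.109)[:2] for r,a,b in Rr if b-a<48]
cs=[atz(c,q,.1)[:2] for q in((139,52),(515,80))]
def loc(v,q): 
    C,S=np.cos(v[2]),np.sin(v[2]);d=np.asarray(q)-v[:2];return np.array([C*d[0]+S*d[1],-S*d[0]+C*d[1]])
def res(v):
    r=[loc(v,cs[0])-[.17,.14],loc(v,cs[1])-[.17,-.14]]
    return np.concatenate(r+[[loc(v,q)[1]-.084] for q in LT]+[[loc(v,q)[1]+.084] for q in RT])
s=least_squares(res,[.587,.19,1.38]);v=s.x;print("mixer",v,np.degrees(v[2]),"res mm",s.fun*1000)
for P in(LT,RT):
    P=np.array(P);q=np.polyfit(P[:,1],P[:,0],1)[0];print("tube dir deg",np.degrees(np.arctan2(1,q)))
np.save("mix.npy",v)
C,S=np.cos(v[2]),np.sin(v[2])
g=v[:2]+.045*np.array([C,S]);print("groove",g)
d=np.array([g[0],g[1],st["position"][2]])-st["position"]
print("rz",-(v[2]-st["tool_rot"][2]),"shift cm",100*R.from_euler('xyz',[np.pi,0,v[2]]).inv().apply(d))
E
```

```text
[(200, 190, 226), (212, 190, 226), (224, 191, 226), (236, 191, 226), (248, 192, 226), (260, 193, 227), (272, 193, 226)] [(200, 405, 445), (212, 404, 443), (224, 402, 441), (236, 400, 439), (248, 398, 437), (260, 397, 435), (272, 395, 432)]
[ 97  95  90 238 246 248 246 235 233 232 221 190 169 144 110 101  54  56
  59] [ 80 106 200 228 237 240 247 247 250 239 230 234 224 185 133  86  79  76]
mixer [0.5899 0.1832 1.3037] 74.69806885701777 res mm [-1.2486 -1.8111  1.2486 -0.395   1.7366  1.8979  1.6675  1.8508  1.6341
  1.0035  1.6389 -0.6423 -1.111  -1.195  -1.2905 -1.3979 -1.9359 -1.6506]
tube dir deg 75.12123129426577
tube dir deg 75.6674226343534
groove [0.6018 0.2266]
rz 0.07519666716339302 shift cm [-0.0913  0.0744  0.    ]
```

Call:
arm_command:
  deltas:
    - [[0,0,0],[0,0,0.07],2.5]
    - [[-0.3,0.07,0],[0,0,0],2.5]
    - [[0,0,1.5],[0,0,0],2.5]
    - [[0,0,2],[0,0,0],2.5]
    - [[0,0,2],[0,0,0],2.5]
    - [[0,0,2],[0,0,0],2.5]
    - [[0,0,2],[0,0,0],2.5]
    - [[0,0,1],[0,0,0],2.5]
    - [[0,0,0.5],[0,0,0],2.5]
    - [[0,0,0],[0,0,0],2.5]
    - [[0,0,0],[0,0,0],2.5]
    - [[0,0,0],[0,0,0],2.5]

```text
clock: 12.7
position: [0.6014, 0.2247, 0.3001]
tool_rot: [3.141, -0.001, 1.309]
force: [-0.3, -0.0, -0.4]
grip_width: 0.0289
finger_force: 29.8
```

```bash
python3 - <<'E'
from h import *
np.set_printoptions(precision=4,suppress=True)
st=bot.observe();p=bot.grab_frame("wrist");save(p,"w5");v=np.load("mix.npy");
print(st["position"],st["tool_rot"],st["force"],st["finger_force"])
E
```

```text
[0.6014 0.2247 0.3001] [ 3.1406 -0.0007  1.3088] [-0.258  -0.0118 -0.4155] 29.778811633586884
```

View pics/w5.png

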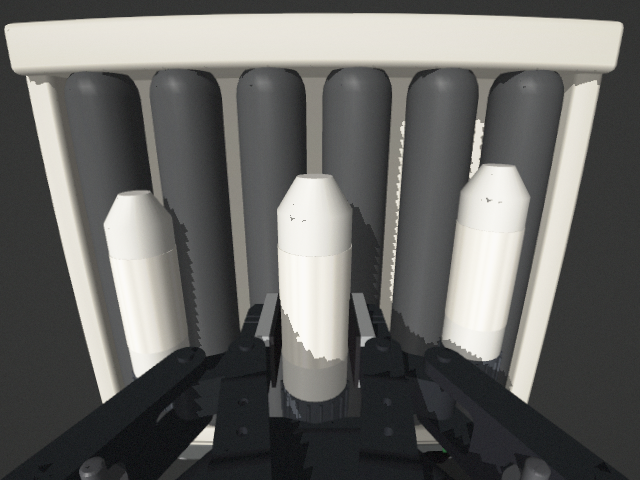

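The held tube (column 315) sits midway between the middle rollers (272 and 358). I'll continue down slowly.

Call:
arm_command:
  deltas:
    - [[0,0,0.8],[0,0,0],2.5]
    - [[0,0,0.8],[0,0,0],2.5]
    - [[0,0,0.4],[0,0,0],2.5]
    - [[0,0,0],[0,0,0],2.5]
    - [[0,0,0],[0,0,0],2.5]

```text
clock: 13.25
position: [0.6012, 0.2248, 0.2792]
tool_rot: [-3.141, 0.0, 1.309]
force: [-0.5, -1.0, 0.2]
grip_width: 0.0285
finger_force: 29.8
```

Call:
arm_command:
  deltas:
    - [[0,0,0.1],[0,0,0],2.5]
    - [[0,0,0.1],[0,0,0],2.5]
    - [[0,0,0],[0,0,0],2.5]
    - [[0,0,0],[0,0,0],2.5]

```text
clock: 13.65
position: [0.6012, 0.2247, 0.2774]
tool_rot: [3.142, -0.0, 1.309]
force: [0.1, 0.3, 0.4]
grip_width: 0.0287
finger_force: 29.8
```

Call:
arm_command:
  deltas:
    - [[0,0,0.1],[0,0,0],2.5]
    - [[0,0,0],[0,0,0],2.5]
    - [[0,0,0],[0,0,0],2.5]

```text
clock: 13.95
position: [0.6012, 0.2247, 0.2763]
tool_rot: [3.142, -0.0, 1.309]
force: [0.0, 0.1, 0.5]
grip_width: 0.0288
finger_force: 29.8
```

Call:
arm_command:
  deltas:
    - [[0,0,0.1],[0,0,0],2.5]
    - [[0,0,0],[0,0,0],2.5]
    - [[0,0,0],[0,0,0],2.5]

```text
clock: 14.25
position: [0.6014, 0.2247, 0.2759]
tool_rot: [3.141, -0.0, 1.309]
force: [-1.0, -0.8, 7.7]
grip_width: 0.0288
finger_force: 30.5
```

Contact at the expected height (0.276), so I release.

Call:
arm_command:
  deltas:
    - [[0,0,-0.05],[0,0,0],3.2]
    - [[0,0,0],[0,0,0],3.6]
    - [[0,0,0],[0,0,0],4.2]
    - [[0,0,0],[0,0,0],4.8]
    - [[0,0,0],[0,0,0],4.8]
    - [[0,0,0],[0,0,0],4.8]
    - [[0,0,-0.5],[0,0,0],4.8]
    - [[0,0,-1],[0,0,0],4.8]
    - [[0,0,-2],[0,0,0],4.8]
    - [[0,0,-3],[0,0,0],6]
    - [[0,0,-3],[0,0,0],6]
    - [[0,0,-3],[0,0,0],6]
    - [[0,0,-1],[0,0,0],6]
    - [[0,0,0],[0,0,0],6]

```text
clock: 15.65
position: [0.6013, 0.2248, 0.4129]
tool_rot: [3.139, -0.002, 1.309]
force: [-0.5, -0.3, -0.4]
grip_width: 0.0598
finger_force: 0.0
```

```bash
python3 - <<'E'
from h import *
np.set_printoptions(precision=4,suppress=True)
st=bot.observe();p=bot.grab_frame("wrist");save(p,"w6");v=np.load("mix.npy")
print(st["position"],st["tool_rot"],st["force"]);c=cam(p,st)
for m in bot.mark_of("tube",p)[:3]:
    w=atz(c,m["at"],.109);d=w[:2]-v[:2];C,S=np.cos(v[2]),np.sin(v[2]);print(m["at"],m["p"],w,"mixer xy",C*d[0]+S*d[1],-S*d[0]+C*d[1])
for n in("top","side"):
    q=bot.grab_frame(n);save(q,n+"2")
E
```

```text
[0.6013 0.2248 0.4129] [ 3.1391 -0.0018  1.3086] [-0.4961 -0.2928 -0.3727]
[314.9, 223.1] 0.56 [0.6042 0.2293 0.109 ] mixer xy 0.048253958571341585 -0.0015607389471947626
```

View pics/w6.png

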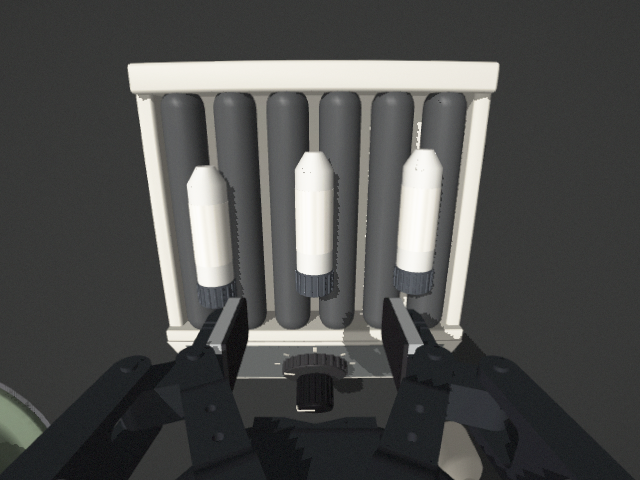

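The tube lies between the middle rollers at (314,215) with its cap towards the panel, and the neighbours are undisturbed. The dial is at (315,368), with the knob pointer seemingly at lower left. Next I move to a viewing pose along the dial axis.

Call:
arm_command:
  deltas:
    - [[-1.5,0,0.3],[0,0,0],6]
    - [[-2.9,0,0.65],[0,0,0],6]
    - [[-2.9,0,0.65],[0,0,0],6]
    - [[-2.9,0,0.65],[0,0,0],6]
    - [[-2.9,0,0.65],[0,0,0],6]
    - [[-2.9,0,0.65],[0,0,0],6]
    - [[-2.9,0,0.65],[0,0,0],6]
    - [[-2.9,0,0.65],[0,0,0],6]
    - [[-2.9,0,0.65],[0,0,0],6]
    - [[-2.9,0,0.65],[0,0,0],6]
    - [[-2.9,0,0.65],[0,0,0],6]
    - [[-2.9,0,0.65],[0,0,0],6]
    - [[-1.9,0,0.4],[0,0,0],6]
    - [[0,0,0],[0,0,0],6]

```text
clock: 17.25
position: [0.5082, -0.1194, 0.3311]
tool_rot: [-3.139, 0.001, 1.305]
force: [0.0, 0.6, -0.2]
grip_width: 0.06
finger_force: 0.0
```

Call:
arm_command:
  deltas:
    - [[0,0,0],[0,0.1,0],6]
    - [[0,0,0],[0,0.1,0],6]
    - [[0,0,0],[0,0.1,0],6]
    - [[0,0,0],[0,0.1,0],6]
    - [[0,0,0],[0,0.1,0],6]
    - [[0,0,0],[0,0.11,0],6]
    - [[0,0,0],[0,0,0],6]
    - [[0,0,0],[0,0,0],6]

```text
clock: 18.05
position: [0.5094, -0.1165, 0.3318]
tool_rot: [-3.14, -0.608, 1.307]
force: [0.3, 0.8, -0.6]
grip_width: 0.0599
finger_force: 0.0
```

```bash
cat > dial.py <<'E'
from h import *
np.set_printoptions(precision=4,suppress=True)
yaw=1.309;ax=np.array([np.cos(yaw),np.sin(yaw),0]);z=np.array([0,0,1.])
v=np.load("mix.npy");D=np.array([v[0],v[1],.065])-.12*ax
n=-np.sin(.6109)*ax+np.cos(.6109)*z;u=np.cos(.6109)*ax+np.sin(.6109)*z;w=np.cross(u,n)  # w: viewer's right (-y mixer)
def onplane(c,uv,h):
    o,d=ray(c,uv);X=o+d*(((D+h*n)-o).dot(n)/d.dot(n))-D
    return np.array([X.dot(w),X.dot(u)])   # right, up
def ang(q): return np.degrees(np.arctan2(q[0],q[1]))+135  # dial angle, deg
E
python3 - <<'E'
from dial import *
st=bot.observe();p=bot.grab_frame("wrist");save(p,"w7");c=cam(p,st)
print(st["clock"],st["position"],st["tool_rot"],st["qpos"],"D",D)
for k,h in(("dial_axis",0),("mark_30",0),("timer_pointer",.048),("ring_mark",.014)):
    for m in bot.mark_of(k,p)[:2]:
        q=onplane(c,m["at"],h);print(k,np.round(m["at"],1),round(m["p"],2),"right,up mm",q*1000,"ang",ang(q))
for h in(0,.014,.048):print("centre px",h,proj(c,D+h*n))
T=R.from_euler('xyz',st["tool_rot"])
print("dial in tool cm",100*T.inv().apply(D-st["position"]),"n in tool",T.inv().apply(n),"u",T.inv().apply(u))
x,y=proj(c,D+.03*n).astype(int)
cr=p["frame"][max(0,y-110):y+110,max(0,x-130):x+130];print(x,y);cv2.imwrite("pics/w7c.png",cv2.resize(cr,None,fx=2.5,fy=2.5,interpolation=cv2.INTER_CUBIC)[:,:,::-1])
E
```

```text
18.05 [ 0.5094 -0.1165  0.3318] [-3.1402 -0.6077  1.3074] [ 0.8518  0.6176 -0.7912  1.9185 -0.2754  0.7217  0.1155] D [0.5589 0.0673 0.065 ]
dial_axis [317.6 214. ] 0.61 right,up mm [2.762  3.1798] ang 175.97836040565232
mark_30 [317.1 165.5] 0.73 right,up mm [ 2.2734 45.0115] ang 137.89135966720352
mark_30 [273.9 208.5] 0.34 right,up mm [-35.2856   8.1456] ang 57.99891536285615
timer_pointer [294.5 233. ] 0.82 right,up mm [-14.8106   0.6886] ang 47.661799579053934
ring_mark [274.9 210. ] 0.79 right,up mm [-32.8161  10.1596] ang 62.20204090325373
centre px 0 [314.4442 217.5263]
centre px 0.014 [314.4175 221.7691]
centre px 0.048 [314.3413 233.8687]
dial in tool cm [ 0.3907  0.029  32.7741] n in tool [-0.0032 -0.0004 -1.    ] u [ 1.     -0.0013 -0.0032]
314 227
```

View pics/w7c.png

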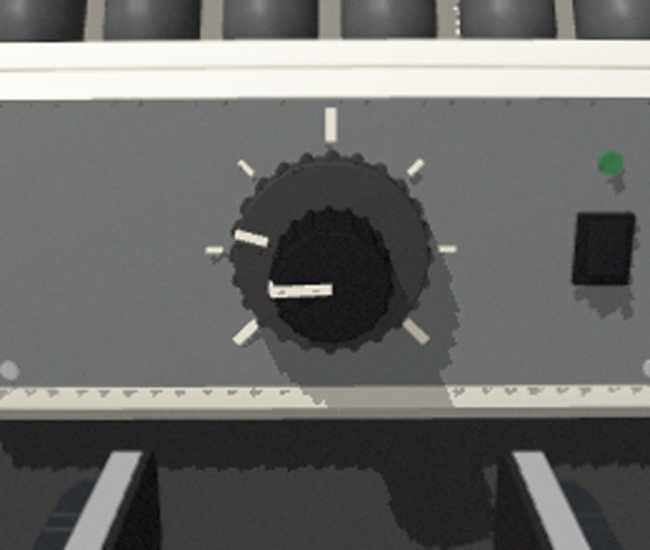

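The crop shows the timer pointer straight left, at 10 minutes, with the knob centre near (316,233) and the ring mark at about 60°. The knob needs a +90° turn. I'll pre-rotate -45°, approach along the axis and grip.

Call:
arm_command:
  deltas:
    - [[0.54,0.23,0],[0,0,0],6]
    - [[0,0,0],[0,0,-0.13],6]
    - [[0,0,0],[0,0,-0.13],6]
    - [[0,0,0],[0,0,-0.13],6]
    - [[0,0,0],[0,0,-0.13],6]
    - [[0,0,0],[0,0,-0.13],6]
    - [[0,0,0],[0,0,-0.135],6]
    - [[0,0,2],[0,0,0],6]
    - [[0,0,2],[0,0,0],6]
    - [[0,0,2],[0,0,0],6]
    - [[0,0,2],[0,0,0],6]
    - [[0,0,1],[0,0,0],6]
    - [[0,0,0],[0,0,0],6]
    - [[0,0,0],[0,0,0],6]

```text
clock: 19.7
position: [0.5267, -0.0629, 0.2621]
tool_rot: [2.683, -0.417, 2.193]
force: [-1.1, -0.5, 0.7]
grip_width: 0.0599
finger_force: 0.0
```

```bash
python3 - <<'E'
from dial import *
D=D+.002*w+.0015*u
st=bot.observe();T=R.from_euler('xyz',st["tool_rot"]);print(st["position"],st["tool_rot"],st["force"],st["qpos"])
print("dial in tool cm",100*T.inv().apply(D-st["position"]),"n",T.inv().apply(n),"u",T.inv().apply(u))
p=bot.grab_frame("wrist");c=cam(p,st)
f=p["frame"].astype(int)
print("pred knob top px",proj(c,D+.048*n))
for m in bot.mark_of("timer_pointer",p)[:2]:print(m, onplane(c,m["at"],.048)*1000)
save(p,"w8")
E
```

```text
[ 0.5267 -0.0629  0.2621] [ 2.6827 -0.4169  2.1927] [-1.0738 -0.5472  0.6899] [ 0.8155  0.7975 -0.9159  1.9546  0.0036  0.5236  0.6304]
dial in tool cm [-0.0585 -0.1522 23.8388] n [-0.001  -0.0006 -1.    ] u [ 0.7073  0.7069 -0.0011]
pred knob top px [310.0064 293.1602]
{'at': [437.4, 127.0], 'p': 0.72} [-15.3039  98.5768]
{'at': [283.8, 269.5], 'p': 0.65} [-16.387   1.546]
```

View pics/w8.png

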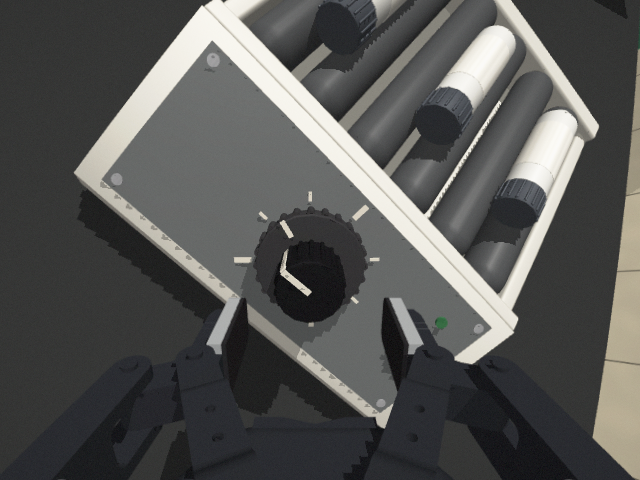

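The knob top is at (310,292), exactly where predicted. I correct 1.5 mm, go in 42 mm and grip lightly.

Call:
arm_command:
  deltas:
    - [[-0.05,-0.15,0],[0,0,0],6]
    - [[0,0,1.5],[0,0,0],6]
    - [[0,0,1.5],[0,0,0],6]
    - [[0,0,1],[0,0,0],6]
    - [[0,0,0.2],[0,0,0],6]
    - [[0,0,0],[0,0,0],6]
    - [[0,0,0],[0,0,0],5]
    - [[0,0,0],[0,0,0],4.2]
    - [[0,0,0],[0,0,0],3.2]
    - [[0,0,0],[0,0,0],3.2]
    - [[0,0,0],[0,0,0],3.2]
    - [[0,0,0],[0,0,0],3.2]
  newtons: 20

```text
clock: 21.0
position: [0.5313, -0.0412, 0.2266]
tool_rot: [2.684, -0.417, 2.192]
force: [-7.4, -7.1, 9.1]
grip_width: 0.035
finger_force: 19.1
```

Call:
arm_command:
  deltas:
    - [[0,0,0],[0,0,0.06],3.2]
    - [[0,0,0],[0,0,0.06],3.2]
    - [[0,0,0],[0,0,0],3.2]

```text
clock: 21.3
position: [0.5313, -0.0412, 0.2266]
tool_rot: [2.737, -0.468, 2.069]
force: [-7.4, -7.2, 10.1]
grip_width: 0.0353
finger_force: 19.1
```

```bash
python3 - <<'E'
from dial import *
D=D+.002*w+.0015*u
st=bot.observe();p=bot.grab_frame("wrist");c=cam(p,st);T=R.from_euler('xyz',st["tool_rot"])
print(st["force"],"dial in tool cm",100*T.inv().apply(D-st["position"]),"u",T.inv().apply(u))
for cn in("top","side"):
    q=bot.grab_frame(cn);cc=cam(q)
    for k,h in(("timer_pointer",.048),("ring_mark",.014)):
        for m in bot.mark_of(k,q)[:2]:print(cn,k,m,onplane(cc,m["at"],h)*1000)
for k,h in(("timer_pointer",.048),("ring_mark",.014)):
    for m in bot.mark_of(k,p)[:2]:
        x=onplane(c,m["at"],h)-[.002,.0015];print(k,m,x*1000,ang(x))
E
```

```text
[-7.436  -7.168  10.0733] dial in tool cm [ 0.0313  0.102  19.6581] u [ 0.7888  0.6146 -0.002 ]
top timer_pointer {'at': [246.2, 225.0], 'p': 0.56} [-12.628   -7.9846]
top ring_mark {'at': [229.6, 230.1], 'p': 0.81} [-31.8384  12.6477]
side timer_pointer {'at': [284.6, 288.2], 'p': 0.67} [ -2.3332 -15.8346]
side ring_mark {'at': [288.6, 302.9], 'p': 0.69} [-20.7976 -21.4619]
timer_pointer {'at': [281.3, 311.6], 'p': 0.82} [-17.8653   1.8404] 50.88165607547961
```

The knob follows and the ring mark is unmoved in the top view, so I finish the turn.

Call:
arm_command:
  deltas:
    - [[0,0,0],[0,0,0.12],3.2]
    - [[0,0,0],[0,0,0.12],3.2]
    - [[0,0,0],[0,0,0.12],3.2]
    - [[0,0,0],[0,0,0.12],3.2]
    - [[0,0,0],[0,0,0.12],3.2]
    - [[0,0,0],[0,0,0.12],3.2]
    - [[0,0,0],[0,0,0.12],3.2]
    - [[0,0,0],[0,0,0.12],3.2]
    - [[0,0,0],[0,0,0.12],3.2]
    - [[0,0,0],[0,0,0.12],3.2]
    - [[0,0,0],[0,0,0.12],3.2]
    - [[0,0,0],[0,0,0.12],3.2]
    - [[0,0,0],[0,0,0],3.2]
    - [[0,0,0],[0,0,0],3.2]

```text
clock: 23.15
position: [0.531, -0.0411, 0.2266]
tool_rot: [-2.686, -0.42, 0.435]
force: [-10.0, -8.6, 10.5]
grip_width: 0.0355
finger_force: 19.4
```

Call:
arm_command:
  deltas:
    - [[0,0,0],[0,0,0],4.2]
    - [[0,0,0],[0,0,0],5]
    - [[0,0,0],[0,0,0],6]
    - [[0,0,0],[0,0,0],6]
    - [[0,0,-1],[0,0,0],6]
    - [[0,0,-2],[0,0,0],6]
    - [[0,0,-3],[0,0,0],6]
    - [[0,0,-3],[0,0,0],6]
    - [[0,0,-3],[0,0,0],6]
    - [[0,0,-1],[0,0,0],6]
    - [[0,0,0],[0,0,0],6]
    - [[0,0,0],[0,0,0],6]

```text
clock: 24.35
position: [0.5123, -0.1119, 0.3325]
tool_rot: [-2.686, -0.421, 0.435]
force: [0.1, 0.5, -0.1]
grip_width: 0.0601
finger_force: 0.0
```

```bash
python3 - <<'E'
from dial import *
st=bot.observe();p=bot.grab_frame("wrist");c=cam(p,st)
print(st["clock"],st["position"],st["force"])
for k,h in(("timer_pointer",.048),("ring_mark",.014),("mark_30",0)):
    for m in bot.mark_of(k,p)[:2]:
        x=onplane(c,m["at"],h)-[.002,.0015];print(k,m,x*1000,ang(x))
save(p,"w9")
t=bot.grab_frame("top")
for k in("tip_box","bottle","tube","rest_tube_l"):print(k,[np.round(m["at"],1) for m in bot.mark_of(k,t)[:4]])
E
```

```text
24.35 [ 0.5123 -0.1119  0.3325] [ 0.0788  0.4712 -0.0719]
timer_pointer {'at': [298.3, 222.3], 'p': 0.96} [ 0.0942 18.0282] 135.29939230950737
ring_mark {'at': [277.7, 247.1], 'p': 0.92} [-35.7456   9.3624] 59.67715262319442
tip_box [array([350.4, 257.4])]
bottle [array([335. , 165.6])]
tube [array([163.7, 194.9]), array([516.2, 263.3]), array([430.9, 165.7]), array([477.3, 313.7])]
rest_tube_l [array([157. , 232.6]), array([174.9, 160.2])]
```

```bash
python3 -c "
from workcell import bot
print(bot.job_done())"
```

```text
the job is handed in; nothing more can be done
None
```

The tube is in the middle groove with its cap towards the panel, and the timer reads 30 min (135.3° measured, 135° wanted). The speed ring mark has not visibly moved; I handed the job in at about 24 s on the clock, and no verdict was returned.

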